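# Open the slab press and draw out the mould

### The arm

A 7-joint arm with a two-finger parallel gripper is mounted at the origin on a cart in front of the work surface, level with it; the furniture and walls round the work are solid. World frame = base frame: x ahead of the robot, y to its left, z up, the work surface at z = 0. Lengths are in m, angles in rad, forces in N, time in s.
With the tool pointing down it reaches from about 0.425 to 0.875 m from the base axis. Payload 4.7 kg.
Tool frame: the origin (TCP) lies between the finger pads; the fingertips stand ctrl.tip_reach ahead of it and the grasp point (between the pads) lies 5 mm behind it (ctrl.tip_reach is the distance from the TCP to the fingertips, in m); z points along the fingers, y is the direction in which the jaws open and shut (so a half turn about z gives the same grasp; the last joint's range is limited). The gripper opens to 87 mm and grips with 3 to 60 N. Pads are 19 mm wide; open, the fingers measure 117 mm over their backs; the gripper's body (75 mm by 190 mm) begins 51 mm behind the grasp point.
Start: joints at [-1.303, 0.321, -0.07, 1.45, 0.023, 1.371, -0.057], TCP at [0.163, 0.629, 0.237] pointing down, gripper open.
Joint ranges: [-2.86, 2.86], [-0.3, 2.09], [-1.38, 1.24], [0.06, 2.45], [-1.56, 4.7], [0.09, 2.05], [-2.69, 2.69]. Speed limits (rad/s): [2.57, 2.57, 3.14, 3.14, 3.14, 3.14, 3.14].

### API

Orientations are given as a rotation vector (axis times angle).
In Python, from bench import ctrl gives the robot as it stands.
- The arm moves only by the shell command python3 -m handwheel 'ROWS' [FORCE]. ROWS is JSON, a list of rows, each a list of 7 numbers: the shift along the tool's x, y, z in mm, then the turn, a rotation vector about the tool's x, y, z in rad, then the gripper's target within -1 to 1 (shut at 1, half-way at 0, fully open at -1). In form: [[dx, dy, dz, ax, ay, az, grip], ...]. A call has 1 to 12 rows; each row is the pose to reach, as a shift and turn from the pose commanded when the call began, along the tool's axes at that moment; what a row does not reach only later rows make up. A row lasts 1/8 s, in which the tool goes at most 62.5 mm and 10.7 degrees, less where a joint would pass 70% of its speed; a pose out of reach is approached as far as the arm can. A call with a gripper value outside its range is refused whole. The fingers move at their own pace and stop on an object; FORCE is the grip in N (left out, the last holds). Time passes only in rows, so rows that repeat a pose let the fingers close. It gives the time, the measured TCP pose, the force and the opening at its end, in the units of the state.
- ctrl.get_state(): the state, without advancing time (a new reading comes with each control period).
- ctrl.get_image(name): name is "scene" or "top"; returns the picture (420x560x3 uint8, red, green, blue); there is no depth.
- ctrl.camera_model(name): a dict with "mtx" (3x3 intrinsics, pixels), "xyz" and "orientation" of the camera in the world. Camera axes: x right, y up, looking along -z (the intrinsics and any distortion apply to the point x, -y, -z); pixel columns grow to the right and rows downward; lengths in m; the calibration is good to about 2 mm. A picture is of the moment at which its call begins. camera_model takes no time and is no camera call.
- ctrl.close_job(): hands the job in, once; it reports no verdict.
The state is a dict: "time": time; "joint_positions": joint angles; "qd": joint speeds; "joint_torque": joint torques, N m; "position": TCP position; "tool_rot": TCP orientation; "ft_force": force on the tool from outside, world axes, zero at the start; "torque": the same for the moment, N m; "grip_width": opening from 0.0 (shut) to 1.0 (fully open).
Only numpy, scipy, OpenCV 4.12 (cv2) and the standard library are available. Lean on these libraries where they do the work, as an engineer would, in place of code of your own. Each camera call takes 0.05 s, during which the arm holds its last target.

### The job

The slab in the small screw press is done. Wind the press fully open with its handwheel (counterclockwise; the wheel rises as it turns) until you feel the screw come up firmly against its stop, without forcing it. Then gently draw the mould straight out by its handle, without lifting it, until it rests against the two lugs at the front end of the rails, let go, and leave the other things on the bench where they are.

Things in the scene. Friction and masses are not known exactly. Their poses are not given: they have to be found in the camera images.
- press: Bench screw press, fixed on the table: aluminium base plate 225 x 160 mm, top 16 mm high, two steel posts, grey bridge across them (172 x 40 mm, 124 to 146 mm high). Origin on the table under the screw. z up; -x is the front, where the mould comes out; y runs along the bridge. Guide rails stand on the plate at y = +-51 to +-58 mm, 12 mm high.
- lugs (a point): Point midway between the two steel lugs on the front end of the base plate, on their inner faces (x = -150 mm in the press's frame). The lugs stand 14 mm above the plate, 26 to 50 mm to either side; the handle passes between them.
- press_screw: The moving part of the press in one: platen (66 x 74 x 10 mm), screw spindle with a stop collar, black three-spoked handwheel (rim radius 50 mm, 13 mm thick) and its knob. Origin: centre of the platen's underside, 38 mm above the table when press_wheel reads 0; it only rises and falls. At first the platen stands 6 to 12 mm down inside the mould and bars it.
- press_wheel (a joint): Handwheel angle, rad, growing counterclockwise from above, which opens the press: wheel, knob and platen rise 12 mm a turn. The thread drags with 0.2 N m (4 N at the knob) and holds its place. The stop, where the spindle's collar meets an adjustable rubber-faced ring under the bridge, lies 1.2 to 2.3 turns on and has to be felt: the push rises by about 4 N each 0.1 rad; 17 N is too much.
- wheel_centre (a point): Point on the screw's axis in the middle of the handwheel's rim (183 mm above the table when press_wheel reads 0); rises with the wheel.
- knob_grip (a point): Middle of the upright black barrel knob on the wheel's rim: 20 mm thick, from 27 mm below this point to 19 mm above it, 50 mm from the screw's axis, 37 mm above wheel_centre. The knob turns freely about its own upright axis, so a hand holding it need not turn; it goes round, and up, with the wheel. The rim's top lies 30 mm below this point.
- mould: Open aluminium mould with a pressed brown slab, 90 (x) x 96 (y) x 34 mm, 0.5 kg, loose on the base plate between the guide rails, about 3 mm play to each side. Origin: centre of its underside. Its -x, with the handle, points to the press's front. At first it stands under the platen, x about 0 in the press's frame; at x = -105 mm it touches the lugs.
- handle_grip (a point): Middle of the mould's black handle bar: 56 mm long (along the mould's x), 18 mm wide (y), 16 mm high; 140 mm in front of the mould's origin and 30 mm above its underside, so 30 mm above the base plate.
- timer: Round white dial timer, 66 mm across, 38 mm high; origin under its centre. A bystander: leave it where it is.
- label_roll: Roll of white labels, 70 x 77 x 28 mm; origin under its centre. A bystander: leave it where it is.
- cup: Small white measuring cup, 55 mm across, 40 mm high; origin under its centre. A bystander: leave it where it is.
- dish: Steel dish heaped with cookies, 108 mm across, 53 mm high; origin under its centre. A bystander: leave it where it is.

How it is judged:
On the way, in this order (a step that is already met when the one before it is completed fails the run):
1. the handwheel is wound up until the collar bears on the stop ring under the bridge, with about 6 N of push at the knob or more (contact force between press_screw and press above 20 N), for 0.1 s.
2. the mould has been drawn out to the lugs (x of mould in the frame of press below -0.101 m), for 0.1 s.
At the end, for the whole second after the job is handed in: The platen is still wound up clear of the mould (its underside more than 55 mm above the table), and the mould stands at rest, flat on the base plate, within 4 mm of the front lugs (z of press_screw in the frame of press above 0.055 m and x of mould in the frame of press below -0.101 m and z of mould in the frame of press below 0.019 m and angle between mould's own z axis and vertical below 0.05 rad and linear speed of mould below 0.01 m/s); the robot touches nothing.
It fails at once if the screw is forced: driven against its stop ring with more than 160 N, about 17 N of push at the knob (contact force between press_screw and press above 160 N).
It fails at once if the mould is lifted or tipped (z of mould in the frame of press above 0.026 m or angle between mould's own z axis and vertical above 0.15 rad).
It fails at once if the mould is jammed into the press or its lugs with more than 30 N (contact force between mould and press above 30 N).
It fails at once if a bystander (timer, label roll, cup, dish of cookies) is pushed more than 3 cm (distance of any of timer, label_roll, cup, dish from where it was at the start of the episode above 0.03 m).
It also fails if it takes over 67 s, if anything falls off the work surface, if the arm or the gripper's body presses on something with over 40 N, if the wrist force passes 120 N, or if a joint passes its speed limit or range.

## Working session

There is one attempt and no reset: what is moved stays moved. The work goes in short steps, Python scripts to look and compute and a shell command to move; the robot and the scene stay as the last step left them, time stands still between calls to the robot, and variables do not carry over. Pictures are saved under pics/ and viewed, and the job is handed in when it is done.

```bash
mkdir -p pics; ls; python3 - <<'E'
from bench import ctrl
import cv2
s=ctrl.get_state();print(s); print(ctrl.tip_reach)
for n in("scene","top"):
    im=ctrl.get_image(n);cv2.imwrite(f"pics/{n}0.png",im[:,:,::-1]);print(n,ctrl.camera_model(n))
E
```

```text
pics
{'time': 0.0, 'joint_positions': array([-1.30289616,  0.32184674, -0.07005823,  1.45170043,  0.0226286 ,
        1.37081535, -0.05687115]), 'qd': array([ 0.00210843, -0.00042506,  0.00063746,  0.00018801,  0.0008713 ,
       -0.00014775, -0.00089953]), 'joint_torque': array([ 1.72590699e-04, -4.91308558e+01, -4.03710930e-01, -3.12516010e+01,
       -6.39278744e-02,  4.38902120e-02,  1.85984309e-04]), 'position': array([0.16314114, 0.62863026, 0.23543312]), 'tool_rot': array([-3.97521340e-01, -3.11622386e+00,  3.11036846e-03]), 'ft_force': array([-0.54808655, -0.36015539, -0.6037038 ]), 'torque': array([ 0.04293555, -0.02502765, -0.02799213]), 'grip_width': 0.9986306194225694}
0.014
scene {'mtx': array([[401.47239349,   0.        , 280.20382467],
       [  0.        , 401.47239349, 207.61785852],
       [  0.        ,   0.        ,   1.        ]]), 'xyz': array([-0.11590487, -0.68090004,  0.88295876]), 'orientation': array([ 0.74133651, -0.36752647, -0.90286637])}
top {'mtx': array([[514.10616787,   0.        , 277.97576762],
       [  0.        , 514.10616787, 207.31288378],
       [  0.        ,   0.        ,   1.        ]]), 'xyz': array([ 0.38048425, -0.22165256,  1.54547734]), 'orientation': array([ 0.06723307, -0.05242172, -1.54373386])}
```

View pics/scene0.png

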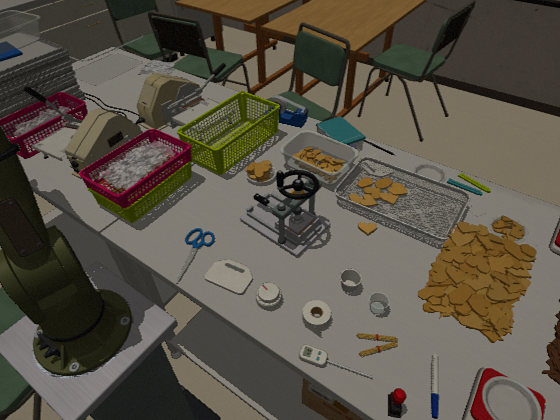

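View pics/top0.png

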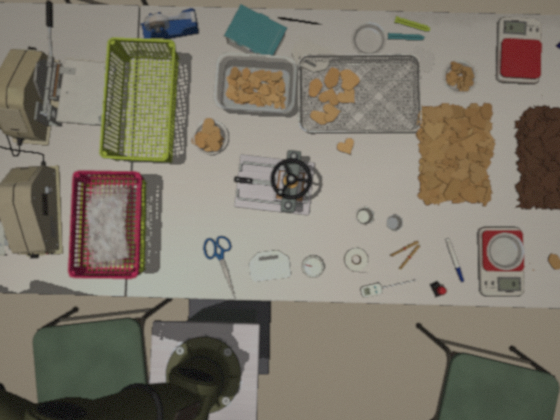

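```bash
cat > h.py <<'E'
import numpy as np,cv2
from scipy.spatial.transform import Rotation as R
from bench import ctrl
def ray(n,px):
    m=ctrl.camera_model(n);K=m['mtx'];d=np.linalg.solve(K,[px[0],px[1],1]);d=R.from_rotvec(m['orientation']).apply(d*[1,-1,-1]);return m['xyz'],d
def onz(n,px,z):
    o,d=ray(n,px);return o+d*(z-o[2])/d[2]
def tri(p1,p2):
    (o1,d1),(o2,d2)=ray("scene",p1),ray("top",p2)
    d1/=np.linalg.norm(d1);d2/=np.linalg.norm(d2)
    a=np.linalg.lstsq(np.c_[d1,-d2],o2-o1,rcond=None)[0]
    A,B=o1+a[0]*d1,o2+a[1]*d2
    return (A+B)/2,np.linalg.norm(A-B)
def proj(n,P):
    m=ctrl.camera_model(n);p=R.from_rotvec(m['orientation']).inv().apply(np.array(P)-m['xyz'])*[1,-1,-1]
    q=p@m['mtx'].T;return q[...,:2]/q[...,2:]
E
python3 - <<'E'
import cv2
a=cv2.imread('pics/scene0.png')[160:260,225:345];cv2.imwrite('pics/sc.png',cv2.resize(a,None,fx=6,fy=6,interpolation=cv2.INTER_CUBIC))
a=cv2.imread('pics/top0.png')[140:225,225:335];cv2.imwrite('pics/tc.png',cv2.resize(a,None,fx=7,fy=7,interpolation=cv2.INTER_CUBIC))
E
```

```text
(no output)
```

View pics/sc.png

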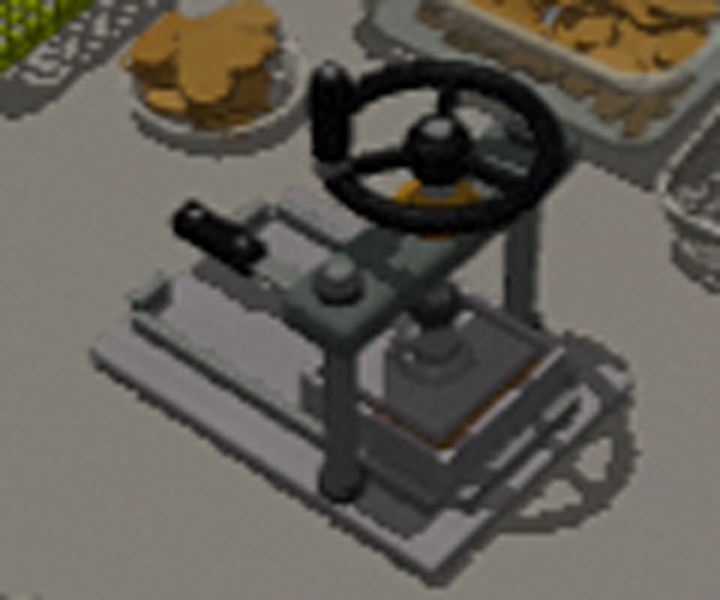

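View pics/tc.png

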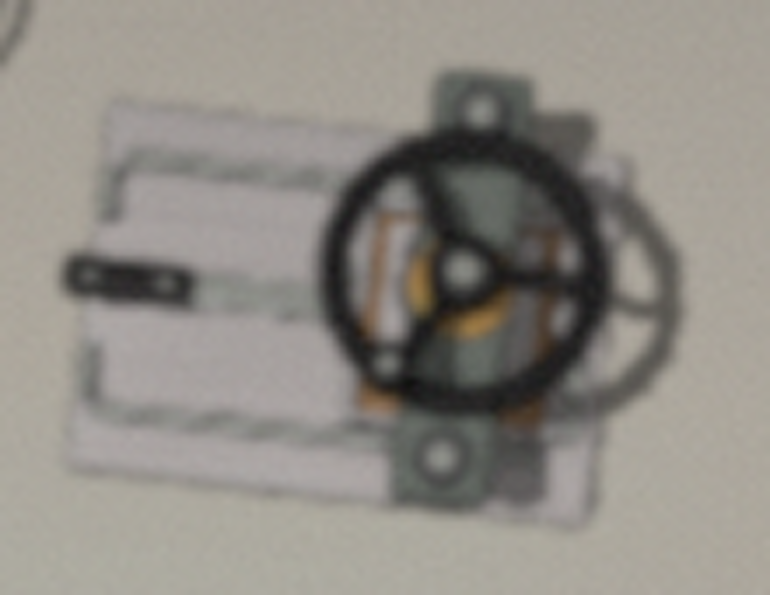

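```bash
python3 - <<'E'
from h import *
np.set_printoptions(precision=4,suppress=True)
t=lambda p:(np.array(p)+.5)/7+[225,140]-.5
s=lambda p:(np.array(p)+.5)/6+[225,160]-.5
print('bolts top',onz('top',t((482,108)),.152),onz('top',t((440,457)),.152))
print('plate top',[onz('top',t(p),.016) for p in((108,97),(68,470),(590,525))])
print('plate scene',[onz('scene',s(p),.016) for p in((93,352),(435,580),(630,378))])
print('handle ends',[onz('top',t(p),.05) for p in((66,273),(192,285))], [onz('scene',s(p),.052) for p in((187,212),(250,248))])
print('knob',tri(s((331,72)),t((387,362))),'hub',tri(s((441,130)),t((464,270))))
print('wheel centre rim z', [onz('top',t((466,270)),z) for z in (.183,.189)],[onz('scene',s((446,146)),z) for z in (.183,.195)])
print('bridge bolts scene',tri(s((340,275)),t((440,457))))
print(R.from_rotvec(ctrl.get_state()['tool_rot']).as_matrix())
E
```

```text
bolts top [ 0.6318 -0.2455  0.152 ] [ 0.4944 -0.2326  0.152 ]
plate top [array([ 0.6571, -0.087 ,  0.016 ]), array([ 0.4959, -0.0751,  0.016 ]), array([ 0.4781, -0.2982,  0.016 ])]
plate scene [array([ 0.4942, -0.0828,  0.016 ]), array([ 0.4714, -0.3049,  0.016 ]), array([ 0.6326, -0.313 ,  0.016 ])]
handle ends [array([ 0.576 , -0.0748,  0.05  ]), array([ 0.5723, -0.1278,  0.05  ])] [array([ 0.5734, -0.0833,  0.052 ]), array([ 0.5704, -0.1259,  0.052 ])]
knob (array([ 0.5223, -0.2124,  0.2379]), np.float64(0.0018191907166348698)) hub (array([ 0.5636, -0.2408,  0.1905]), np.float64(0.00316635135972787))
wheel centre rim z [array([ 0.5636, -0.2404,  0.183 ]), array([ 0.5628, -0.2403,  0.189 ])] [array([ 0.5642, -0.2451,  0.183 ]), array([ 0.5526, -0.2526,  0.195 ])]
bridge bolts scene (array([ 0.4955, -0.2339,  0.1517]), np.float64(0.003477034085521828))
[[-0.968   0.2511 -0.0003]
 [ 0.2511  0.968  -0.0017]
 [-0.0001 -0.0017 -1.    ]]
```

```bash
cat >> h.py <<'E'
def rows(targets,yaw=None):
    # world targets -> shift in tool axes (mm) from current measured pose; yaw: tool-y direction deg -> rot about tool z
    s=ctrl.get_state();M=R.from_rotvec(s['tool_rot']).as_matrix()
    for T in targets: print(np.round(M.T@(np.array(T)-s['position'])*1000,1))
    if yaw is not None:
        u=np.deg2rad(yaw);a=M.T@np.array([np.cos(u),np.sin(u),0]);print('turn z',np.arctan2(-a[0],a[1]))
E
python3 - <<'E'
from h import *
np.set_printoptions(precision=3,suppress=True)
print(tri((110,112),(12,168)),tri((190,150),(143,175)),tri((103,208),(70,275)))
s=ctrl.get_state()['position']
rows([(.163,.629,.43),(.356,.39,.43),(.55,.15,.43),(.5225,-.2124,.43),(.5225,-.2124,.30)],-5)
E
```

```text
(array([0.567, 0.548, 0.131]), np.float64(0.03161514199006831)) (array([0.57 , 0.176, 0.116]), np.float64(0.0036140245226524556)) (array([ 0.301,  0.416, -0.065]), np.float64(0.06465972831620387))
[   0.2   -0.1 -194.4]
[-246.6 -183.  -194.1]
[-494.7 -366.6 -193.7]
[-559.1 -724.3 -193.1]
[-559.  -724.   -63.1]
turn z 1.4042735032451037
```

```bash
python3 -m handwheel '[[0,0,-60,0,0,0,-1],[0,0,-120,0,0,0,-1],[-40,-30,-160,0,0,0.1,-1],[-85,-65,-160,0,0,0.25,-1],[-130,-97,-160,0,0,0.4,-1],[-175,-130,-160,0,0,0.55,-1],[-220,-163,-160,0,0,0.7,-1],[-265,-196,-160,0,0,0.85,-1],[-310,-230,-160,0,0,1.0,-1],[-355,-263,-160,0,0,1.15,-1],[-400,-297,-160,0,0,1.3,-1],[-445,-330,-160,0,0,1.4,-1]]'
python3 - <<'E'
from h import *
np.set_printoptions(precision=3,suppress=True)
print(ctrl.get_state())
rows([(.55,.15,.385),(.5225,-.2124,.385),(.5225,-.2124,.30),(.5225,-.2124,.218)],-5)
E
```

```text
time: 1.6
position: [0.5118, 0.1964, 0.3963]
tool_rot: [-2.315, -2.123, 0.0]
ft_force: [0.6, 0.3, 0.5]
grip_width: 1.001
{'time': 1.6, 'joint_positions': array([-0.801,  0.07 ,  0.415,  1.439, -0.029,  1.638, -0.475]), 'qd': array([ 0.47 ,  0.284,  0.455, -0.258, -0.13 ,  0.009,  0.127]), 'joint_torque': array([ -1.944, -35.737,   0.212, -31.026,   0.165,   0.239,  -0.248]), 'position': array([0.512, 0.196, 0.396]), 'tool_rot': array([-2.315, -2.123,  0.   ]), 'ft_force': array([0.608, 0.296, 0.535]), 'torque': array([-0.052,  0.068, -0.008]), 'grip_width': 1.0008495588112123}
[-42.9  42.   11.3]
[-406.3   46.    11.3]
[-406.4   46.    96.3]
[-406.4   46.   178.3]
turn z 0.000758027989377249
```

```bash
python3 -m handwheel '[[-50,8,10,0,0,0,-1],[-105,16,10,0,0,0,-1],[-160,24,10,0,0,0,-1],[-215,32,10,0,0,0,-1],[-270,40,10,0,0,0,-1],[-325,46,15,0,0,0,-1],[-375,46,40,0,0,0,-1],[-406,46,80,0,0,0,-1],[-406,46,100,0,0,0,-1],[-406,46,100,0,0,0,-1],[-406,46,100,0,0,0,-1]]'
python3 - <<'E'
from h import *
np.set_printoptions(precision=4,suppress=True)
rows([(.5225,-.2124,.218)],-5)
for n in("scene","top"):
    im=ctrl.get_image(n)[:,:,::-1]
    a=im[110:230,225:345] if n=="scene" else im[130:230,225:335]
    cv2.imwrite(f'pics/{n}1.png',cv2.resize(a,None,fx=5,fy=5,interpolation=cv2.INTER_CUBIC))
E
```

```text
time: 2.98
position: [0.5239, -0.2099, 0.2974]
tool_rot: [2.31, 2.128, 0.001]
ft_force: [-0.5, 0.4, 0.4]
grip_width: 1.003
[-2.6 -1.3 79.4]
turn z 0.005448274781368825
```

View pics/scene1.png

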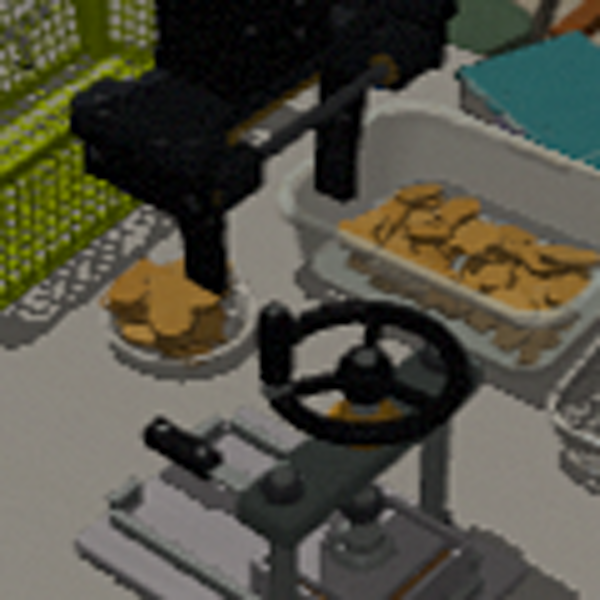

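View pics/top1.png

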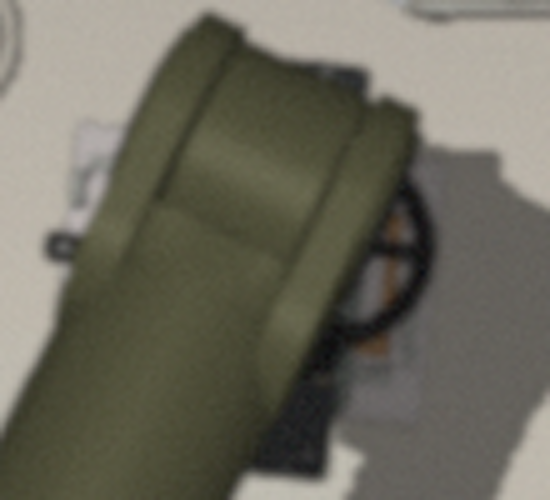

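```bash
python3 -m handwheel '[[-2.5,-1.5,40,0,0,0,-1],[-2.5,-1.5,70,0,0,0,-1],[-2.5,-1.5,80,0,0,0,-1],[-2.5,-1.5,80,0,0,0,-1],[-2.5,-1.5,80,0,0,0,0.4],[-2.5,-1.5,80,0,0,0,0.4],[-2.5,-1.5,80,0,0,0,0.4]]' 12
python3 - <<'E'
from h import *
for n in("scene",):
    im=ctrl.get_image(n)[:,:,::-1]
    a=im[110:230,225:345] 
    cv2.imwrite(f'pics/{n}2.png',cv2.resize(a,None,fx=5,fy=5,interpolation=cv2.INTER_CUBIC))
E
```

```text
time: 3.95
position: [0.5219, -0.2129, 0.2172]
tool_rot: [2.311, 2.127, 0.001]
ft_force: [0.5, 0.4, 0.1]
grip_width: 0.743
```

View pics/scene2.png

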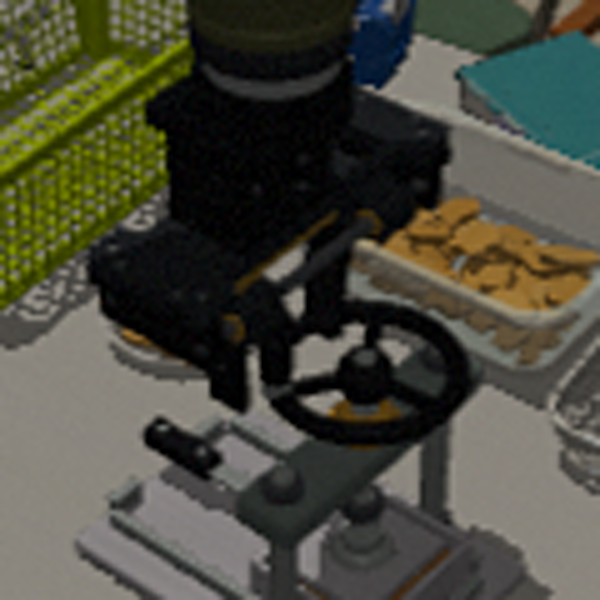

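Knob (crop 275,345) sits between the fingertips (230,405) and (330,335), above the rim. Closing on it.

```bash
python3 -m handwheel '[[0,0,0,0,0,0,1],[0,0,0,0,0,0,1],[0,0,0,0,0,0,1],[0,0,0,0,0,0,1],[0,0,0,0,0,0,1],[0,0,0,0,0,0,1]]' 25
python3 - <<'E'
from h import *
s=ctrl.get_state();print(s['ft_force'],s['torque'],s['position'],s['grip_width']*87)
E
```

```text
time: 4.75
position: [0.5208, -0.2126, 0.2165]
tool_rot: [-2.311, -2.126, 0.001]
ft_force: [-4.2, 2.2, 3.3]
grip_width: 0.207
[-4.21289997  2.24146959  3.27750297] [ 0.18527382  1.08307374 -0.03033679] [ 0.52078227 -0.21263777  0.21647607] 18.04319208081798
```

```bash
cat >> h.py <<'E'
def circ(C,P,th,r=.050,tooldir=-5.0):
    # helical knob offsets in tool axes mm, from commanded point P about C for wheel turns th
    u=np.deg2rad(tooldir);ty=np.array([np.cos(u),np.sin(u)]);tx=np.array([-np.sin(u),np.cos(u)])
    a0=np.arctan2(P[1]-C[1],P[0]-C[0])
    for t in th:
        q=np.array(C)+r*np.array([np.cos(a0+t),np.sin(a0+t)])-np.array(P)[:2]
        print(f"[{q@tx*1000:.1f},{q@ty*1000:.1f},{-12*t/2/np.pi:.1f},0,0,0,1],",end='')
    print()
E
python3 - <<'E'
from h import *
circ((.5632,-.24),(.5215,-.2128),np.arange(1,13)*.15)
E
```

```text
[-6.8,-3.2,-0.3,0,0,0,1],[-14.0,-5.2,-0.6,0,0,0,1],[-21.4,-6.0,-0.9,0,0,0,1],[-28.9,-5.8,-1.1,0,0,0,1],[-36.3,-4.4,-1.4,0,0,0,1],[-43.4,-2.0,-1.7,0,0,0,1],[-50.0,1.5,-2.0,0,0,0,1],[-56.0,6.0,-2.3,0,0,0,1],[-61.3,11.3,-2.6,0,0,0,1],[-65.8,17.3,-2.9,0,0,0,1],[-69.3,23.9,-3.2,0,0,0,1],[-71.8,31.0,-3.4,0,0,0,1],
```

```bash
python3 -m handwheel '[[-6.8,-3.2,-0.3,0,0,0,1],[-14.0,-5.2,-0.6,0,0,0,1],[-21.4,-6.0,-0.9,0,0,0,1],[-28.9,-5.8,-1.1,0,0,0,1],[-36.3,-4.4,-1.4,0,0,0,1],[-43.4,-2.0,-1.7,0,0,0,1]]'
python3 - <<'E'
from h import *
s=ctrl.get_state();print(s['ft_force'],s['torque'],s['position'],s['grip_width']*87)
E
```

```text
time: 5.5
position: [0.5143, -0.2552, 0.2181]
tool_rot: [-2.308, -2.124, 0.001]
ft_force: [-6.7, 3.3, 4.7]
grip_width: 0.209
[-6.74767136  3.32319279  4.70094402] [0.65182525 1.56393359 0.00610783] [ 0.51433039 -0.25516052  0.21814834] 18.21172458168833
```

```bash
python3 - <<'E'
from h import *
circ((.5618,-.24),(.5157,-.2559),np.arange(1,13)*.17)
E
```

```text
[-7.9,3.0,-0.3,0,0,0,1],[-14.6,8.3,-0.6,0,0,0,1],[-20.2,14.6,-1.0,0,0,0,1],[-24.7,21.8,-1.3,0,0,0,1],[-27.9,29.7,-1.6,0,0,0,1],[-29.7,38.0,-1.9,0,0,0,1],[-30.1,46.5,-2.3,0,0,0,1],[-29.1,54.9,-2.6,0,0,0,1],[-26.6,63.0,-2.9,0,0,0,1],[-22.8,70.6,-3.2,0,0,0,1],[-17.8,77.5,-3.6,0,0,0,1],[-11.7,83.3,-3.9,0,0,0,1],
```

```bash
python3 -m handwheel '[[-7.9,3.0,-0.3,0,0,0,1],[-14.6,8.3,-0.6,0,0,0,1],[-20.2,14.6,-1.0,0,0,0,1],[-24.7,21.8,-1.3,0,0,0,1],[-27.9,29.7,-1.6,0,0,0,1],[-29.7,38.0,-1.9,0,0,0,1],[-30.1,46.5,-2.3,0,0,0,1]]'
python3 - <<'E'
from h import *
s=ctrl.get_state();print(s['ft_force'],s['torque'],s['position'],s['grip_width']*87)
E
```

```text
time: 6.38
position: [0.5587, -0.2907, 0.2205]
tool_rot: [-2.312, -2.125, 0.003]
ft_force: [-5.7, 0.8, 3.5]
grip_width: 0.211
[-5.65297899  0.83280023  3.47553161] [ 0.15932581  1.21025824 -0.02663696] [ 0.55870561 -0.29065867  0.22046255] 18.38131793041617
```

```bash
python3 - <<'E'
from h import *
circ((.5618,-.2405),(.5594,-.2899),np.arange(1,13)*.2)
E
```

```text
[0.8,9.9,-0.4,0,0,0,1],[4.2,19.3,-0.8,0,0,0,1],[9.3,27.9,-1.1,0,0,0,1],[16.0,35.3,-1.5,0,0,0,1],[24.1,41.2,-1.9,0,0,0,1],[33.1,45.4,-2.3,0,0,0,1],[42.8,47.6,-2.7,0,0,0,1],[52.8,48.0,-3.1,0,0,0,1],[62.7,46.3,-3.4,0,0,0,1],[72.0,42.7,-3.8,0,0,0,1],[80.4,37.3,-4.2,0,0,0,1],[87.6,30.4,-4.6,0,0,0,1],
```

```bash
python3 -m handwheel '[[0.8,9.9,-0.4,0,0,0,1],[4.2,19.3,-0.8,0,0,0,1],[9.3,27.9,-1.1,0,0,0,1],[16.0,35.3,-1.5,0,0,0,1],[24.1,41.2,-1.9,0,0,0,1],[33.1,45.4,-2.3,0,0,0,1],[42.8,47.6,-2.7,0,0,0,1],[52.8,48.0,-3.1,0,0,0,1]]'
python3 - <<'E'
from h import *
s=ctrl.get_state();print(s['ft_force'],s['torque'],s['position'],s['grip_width']*87)
E
```

```text
time: 7.38
position: [0.6118, -0.2444, 0.2236]
tool_rot: [2.311, 2.121, -0.005]
ft_force: [-0.5, -4.9, -1.2]
grip_width: 0.21
[-0.53306423 -4.87576144 -1.24598855] [-1.16930942  0.28651406  0.01065613] [ 0.6118072  -0.24443258  0.22357501] 18.30234218078972
```

```bash
python3 - <<'E'
from h import *
circ((.5618,-.2405),(.6118,-.2415),np.arange(1,13)*.22)
E
```

```text
[10.8,-1.9,-0.4,0,0,0,1],[20.9,-6.2,-0.8,0,0,0,1],[29.9,-12.5,-1.3,0,0,0,1],[37.2,-20.7,-1.7,0,0,0,1],[42.6,-30.3,-2.1,0,0,0,1],[45.8,-40.8,-2.5,0,0,0,1],[46.6,-51.7,-2.9,0,0,0,1],[45.0,-62.6,-3.4,0,0,0,1],[41.1,-72.8,-3.8,0,0,0,1],[35.0,-82.0,-4.2,0,0,0,1],[27.1,-89.6,-4.6,0,0,0,1],[17.7,-95.3,-5.0,0,0,0,1],
```

```bash
python3 -m handwheel '[[10.8,-1.9,-0.4,0,0,0,1],[20.9,-6.2,-0.8,0,0,0,1],[29.9,-12.5,-1.3,0,0,0,1],[37.2,-20.7,-1.7,0,0,0,1],[42.6,-30.3,-2.1,0,0,0,1],[45.8,-40.8,-2.5,0,0,0,1],[46.6,-51.7,-2.9,0,0,0,1],[45.0,-62.6,-3.4,0,0,0,1],[41.1,-72.8,-3.8,0,0,0,1],[35.0,-82.0,-4.2,0,0,0,1],[27.1,-89.6,-4.6,0,0,0,1],[17.7,-95.3,-5.0,0,0,0,1]]'
python3 - <<'E'
from h import *
s=ctrl.get_state();print(s['ft_force'],s['torque'],s['position'],s['grip_width']*87)
u=np.deg2rad(-5);a=np.deg2rad(358.9)+2.64;P=(.5618+.05*np.cos(a),-.2405+.05*np.sin(a));print(P)
circ((.5618,-.2405),P,np.arange(1,8)*.15)
E
```

```text
time: 8.88
position: [0.5203, -0.2129, 0.2285]
tool_rot: [2.309, 2.131, 0.007]
ft_force: [3.3, 4.4, -0.9]
grip_width: 0.212
[ 3.26693632  4.42461655 -0.86017439] [ 0.97756736 -0.43774059 -0.0232381 ] [ 0.52034926 -0.21292165  0.22850522] 18.483726999520997
(np.float64(0.5184287130485078), np.float64(-0.21562166669225358))
[-7.0,-2.6,-0.3,0,0,0,1],[-14.3,-4.2,-0.6,0,0,0,1],[-21.8,-4.6,-0.9,0,0,0,1],[-29.3,-3.9,-1.1,0,0,0,1],[-36.6,-2.1,-1.4,0,0,0,1],[-43.5,0.7,-1.7,0,0,0,1],[-49.9,4.6,-2.0,0,0,0,1],
```

```bash
python3 -m handwheel '[[-7.0,-2.6,-0.3,0,0,0,1],[-14.3,-4.2,-0.6,0,0,0,1],[-21.8,-4.6,-0.9,0,0,0,1],[-29.3,-3.9,-1.1,0,0,0,1],[-36.6,-2.1,-1.4,0,0,0,1],[-43.5,0.7,-1.7,0,0,0,1],[-49.9,4.6,-2.0,0,0,0,1]]'
cat >> h.py <<'E'
C=np.array((.5618,-.2405))
def stat():
    s=ctrl.get_state();p=s['position'];f=s['ft_force'];d=p[:2]-C;a=np.arctan2(d[1],d[0]);t=np.array([-np.sin(a),np.cos(a)])
    print('t',round(s['time'],2),'ang',round(a,3),'z',round(p[2],4),'r',round(np.hypot(*d),4),'tang push',round(-f[:2]@t,2),'rad',round(f[:2]@d/np.hypot(*d),2),'fz',round(f[2],2))
def nxt(a,n,step):
    P=C+.05*np.array([np.cos(a),np.sin(a)]);circ(C,P,np.arange(1,n+1)*step);print('end ang',round(a+n*step,4))
E
python3 - <<'E'
from h import *
stat()
a=np.deg2rad(358.9)+2.64+1.05;print(a)
nxt(a,12,.1)
E
```

```text
time: 9.75
position: [0.5183, -0.2651, 0.2306]
tool_rot: [-2.309, -2.126, 0.0]
ft_force: [-3.7, 3.6, 3.3]
grip_width: 0.209
t 9.75 ang -2.626 z 0.2306 r 0.05 tang push 4.95 rad 1.45 fz 3.28
9.95398668540765
[-3.9,3.1,-0.2,0,0,0,1],[-7.5,6.6,-0.4,0,0,0,1],[-10.8,10.4,-0.6,0,0,0,1],[-13.6,14.5,-0.8,0,0,0,1],[-16.0,18.9,-1.0,0,0,0,1],[-18.0,23.4,-1.1,0,0,0,1],[-19.5,28.2,-1.3,0,0,0,1],[-20.5,33.1,-1.5,0,0,0,1],[-21.0,38.1,-1.7,0,0,0,1],[-21.0,43.1,-1.9,0,0,0,1],[-20.6,48.1,-2.1,0,0,0,1],[-19.6,53.0,-2.3,0,0,0,1],
end ang 11.154
```

```bash
python3 -m handwheel '[[-3.9,3.1,-0.2,0,0,0,1],[-7.5,6.6,-0.4,0,0,0,1],[-10.8,10.4,-0.6,0,0,0,1]]'>/dev/null
python3 - <<'E'
from h import *
stat()
nxt(10.254,2,.1);nxt(10.454,2,.1);nxt(10.654,2,.1);nxt(10.854,2,.1)
E
```

```text
t 10.12 ang -2.316 z 0.2312 r 0.0501 tang push 5.54 rad 0.39 fz 3.55
[-2.8,4.1,-0.2,0,0,0,1],[-5.3,8.5,-0.4,0,0,0,1],
end ang 10.454
[-2.0,4.6,-0.2,0,0,0,1],[-3.5,9.4,-0.4,0,0,0,1],
end ang 10.654
[-1.0,4.9,-0.2,0,0,0,1],[-1.5,9.9,-0.4,0,0,0,1],
end ang 10.854
[-0.0,5.0,-0.2,0,0,0,1],[0.5,10.0,-0.4,0,0,0,1],
end ang 11.054
```

```bash
python3 -m handwheel '[[-2.8,4.1,-0.2,0,0,0,1],[-5.3,8.5,-0.4,0,0,0,1]]'>/dev/null
python3 -c 'from h import *
stat()'
```

```text
t 10.38 ang -2.11 z 0.2316 r 0.0501 tang push 5.1 rad -0.14 fz 2.28
```

```bash
python3 -m handwheel '[[-2.0,4.6,-0.2,0,0,0,1],[-3.5,9.4,-0.4,0,0,0,1]]'>/dev/null
python3 -c 'from h import *
stat()'
```

```text
t 10.62 ang -1.902 z 0.232 r 0.0502 tang push 5.7 rad -0.27 fz 3.82
```

```bash
python3 -m handwheel '[[-1.0,4.9,-0.2,0,0,0,1],[-1.5,9.9,-0.4,0,0,0,1]]'>/dev/null
python3 -c 'from h import *
stat()'
```

```text
t 10.88 ang -1.699 z 0.2324 r 0.0502 tang push 4.33 rad -0.46 fz 2.03
```

```bash
python3 -m handwheel '[[0,5,-0.2,0,0,0,1],[0.5,10.0,-0.4,0,0,0,1]]'>/dev/null
python3 -c 'from h import *
stat()
for i in range(8): nxt(11.054+.2*i,2,.1)'
```

```text
t 11.12 ang -1.498 z 0.2328 r 0.0502 tang push 5.2 rad -0.59 fz 1.49
[1.0,4.9,-0.2,0,0,0,1],[2.4,9.7,-0.4,0,0,0,1],
end ang 11.254
[1.9,4.6,-0.2,0,0,0,1],[4.3,9.0,-0.4,0,0,0,1],
end ang 11.454
[2.8,4.1,-0.2,0,0,0,1],[6.0,8.0,-0.4,0,0,0,1],
end ang 11.654
[3.6,3.5,-0.2,0,0,0,1],[7.5,6.6,-0.4,0,0,0,1],
end ang 11.854
[4.2,2.7,-0.2,0,0,0,1],[8.6,5.0,-0.4,0,0,0,1],
end ang 12.054
[4.7,1.8,-0.2,0,0,0,1],[9.5,3.2,-0.4,0,0,0,1],
end ang 12.254
[4.9,0.9,-0.2,0,0,0,1],[9.9,1.2,-0.4,0,0,0,1],
end ang 12.454
[5.0,-0.1,-0.2,0,0,0,1],[10.0,-0.7,-0.4,0,0,0,1],
end ang 12.654
```

```bash
python3 -m handwheel '[[1.0,4.9,-0.2,0,0,0,1],[2.4,9.7,-0.4,0,0,0,1]]'>/dev/null
python3 -c 'from h import *
stat()'
```

```text
t 11.38 ang -1.298 z 0.2332 r 0.0503 tang push 4.36 rad -0.06 fz 1.12
```

```bash
python3 -m handwheel '[[1.9,4.6,-0.2,0,0,0,1],[4.3,9.0,-0.4,0,0,0,1]]'>/dev/null
python3 -c 'from h import *
stat()'
```

```text
t 11.62 ang -1.097 z 0.2336 r 0.0502 tang push 5.41 rad -1.19 fz 0.31
```

```bash
python3 -m handwheel '[[2.8,4.1,-0.2,0,0,0,1],[6.0,8.0,-0.4,0,0,0,1]]'>/dev/null
python3 -c 'from h import *
stat()'
```

```text
t 11.88 ang -0.898 z 0.234 r 0.0503 tang push 5.21 rad -1.9 fz -0.23
```

```bash
python3 -m handwheel '[[3.6,3.5,-0.2,0,0,0,1],[7.5,6.6,-0.4,0,0,0,1]]'>/dev/null
python3 -c 'from h import *
stat()'
```

```text
t 12.12 ang -0.702 z 0.2343 r 0.0503 tang push 4.91 rad -2.91 fz -0.11
```

```bash
python3 -m handwheel '[[4.2,2.7,-0.2,0,0,0,1],[8.6,5.0,-0.4,0,0,0,1]]'>/dev/null
python3 -c 'from h import *
stat()'
```

```text
t 12.38 ang -0.509 z 0.2347 r 0.0504 tang push 4.65 rad -3.51 fz -0.25
```

```bash
python3 -m handwheel '[[4.7,1.8,-0.2,0,0,0,1],[9.5,3.2,-0.4,0,0,0,1]]'>/dev/null
python3 -c 'from h import *
stat()'
```

```text
t 12.62 ang -0.317 z 0.2351 r 0.0504 tang push 4.2 rad -4.19 fz -1.14
```

```bash
python3 -m handwheel '[[4.9,0.4,-0.2,0,0,0,1],[9.9,0.4,-0.4,0,0,0,1]]'>/dev/null
python3 -c 'from h import *
stat()'
```

```text
t 12.88 ang -0.123 z 0.2355 r 0.0502 tang push 4.57 rad -2.16 fz -2.53
```

```bash
python3 -m handwheel '[[5.0,-0.3,-0.2,0,0,0,1],[10.0,-1,-0.4,0,0,0,1]]'>/dev/null
python3 -c 'from h import *
stat()
for i in range(11): nxt(12.654+.2*i,2,.1)'
```

```text
t 13.12 ang 0.094 z 0.2359 r 0.0501 tang push 4.59 rad -1.21 fz -3.33
[4.9,-1.1,-0.2,0,0,0,1],[9.6,-2.7,-0.4,0,0,0,1],
end ang 12.854
[4.6,-2.1,-0.2,0,0,0,1],[8.9,-4.6,-0.4,0,0,0,1],
end ang 13.054
[4.1,-2.9,-0.2,0,0,0,1],[7.8,-6.2,-0.4,0,0,0,1],
end ang 13.254
[3.4,-3.7,-0.2,0,0,0,1],[6.4,-7.7,-0.4,0,0,0,1],
end ang 13.454
[2.6,-4.3,-0.2,0,0,0,1],[4.8,-8.8,-0.4,0,0,0,1],
end ang 13.654
[1.7,-4.7,-0.2,0,0,0,1],[2.9,-9.5,-0.4,0,0,0,1],
end ang 13.854
[0.7,-4.9,-0.2,0,0,0,1],[1.0,-9.9,-0.4,0,0,0,1],
end ang 14.054
[-0.3,-5.0,-0.2,0,0,0,1],[-1.0,-9.9,-0.4,0,0,0,1],
end ang 14.254
[-1.3,-4.8,-0.2,0,0,0,1],[-3.0,-9.5,-0.4,0,0,0,1],
end ang 14.454
[-2.2,-4.5,-0.2,0,0,0,1],[-4.8,-8.7,-0.4,0,0,0,1],
end ang 14.654
[-3.0,-4.0,-0.2,0,0,0,1],[-6.5,-7.6,-0.4,0,0,0,1],
end ang 14.854
```

```bash
python3 -m handwheel '[[4.9,-1.1,-0.2,0,0,0,1],[9.6,-2.7,-0.4,0,0,0,1]]'>/dev/null
python3 -c 'from h import *
stat()'
```

```text
t 13.38 ang 0.31 z 0.2364 r 0.0501 tang push 4.96 rad -0.27 fz -5.54
```

```bash
python3 -m handwheel '[[4.6,-2.1,0,0,0,0,1],[8.9,-4.6,-0.2,0,0,0,1]]'>/dev/null
python3 -c 'from h import *
stat()'
```

```text
t 13.62 ang 0.512 z 0.2367 r 0.05 tang push 5.24 rad -0.6 fz -4.4
```

```bash
python3 -m handwheel '[[4.1,-2.9,0,0,0,0,1],[7.8,-6.2,-0.2,0,0,0,1]]'>/dev/null
python3 -c 'from h import *
stat()'
```

```text
t 13.88 ang 0.71 z 0.2371 r 0.0501 tang push 4.56 rad -2.03 fz -3.62
```

```bash
python3 -m handwheel '[[3.4,-3.7,-0.2,0,0,0,1],[6.4,-7.7,-0.4,0,0,0,1]]'>/dev/null
python3 -c 'from h import *
stat()'
```

```text
t 14.12 ang 0.91 z 0.2374 r 0.0501 tang push 5.37 rad -2.3 fz -3.33
```

```bash
python3 -m handwheel '[[2.6,-4.3,-0.2,0,0,0,1],[4.8,-8.8,-0.4,0,0,0,1]]'>/dev/null
python3 -c 'from h import *
stat()'
```

```text
t 14.38 ang 1.108 z 0.2379 r 0.0501 tang push 4.63 rad -3.82 fz -4.57
```

```bash
python3 -m handwheel '[[1.5,-4.7,-0.1,0,0,0,1],[2.6,-9.5,-0.3,0,0,0,1]]'>/dev/null
python3 -c 'from h import *
stat()'
```

```text
t 14.62 ang 1.301 z 0.2382 r 0.0501 tang push 4.77 rad -3.35 fz -4.5
```

```bash
python3 -m handwheel '[[0.5,-4.9,-0.1,0,0,0,1],[0.7,-9.9,-0.3,0,0,0,1]]'>/dev/null
python3 -c 'from h import *
stat()'
```

```text
t 14.88 ang 1.493 z 0.2385 r 0.0501 tang push 4.72 rad -5.23 fz -4.91
```

```bash
python3 -m handwheel '[[-1,-5.0,-0.1,0,0,0,1],[-2,-10,-0.3,0,0,0,1]]'>/dev/null
python3 -c 'from h import *
stat()'
```

```text
t 15.12 ang 1.687 z 0.2389 r 0.05 tang push 4.79 rad -4.2 fz -4.49
```

```bash
python3 -m handwheel '[[-1.6,-4.8,-0.1,0,0,0,1],[-3.5,-9.5,-0.3,0,0,0,1]]'>/dev/null
python3 -c 'from h import *
stat()'
```

```text
t 15.38 ang 1.88 z 0.2393 r 0.05 tang push 4.6 rad -3.62 fz -4.63
```

```bash
python3 -m handwheel '[[-2.5,-4.4,-0.1,0,0,0,1],[-5.3,-8.5,-0.3,0,0,0,1]]'>/dev/null
python3 -c 'from h import *
stat()'
```

```text
t 15.62 ang 2.069 z 0.2396 r 0.0499 tang push 5.09 rad -4.28 fz -4.61
```

```bash
python3 -m handwheel '[[-3.2,-3.7,-0.1,0,0,0,1],[-6.7,-7.1,-0.3,0,0,0,1]]'>/dev/null
python3 -c 'from h import *
stat()
s=ctrl.get_state()["position"];print(s)
for i in range(8): nxt(2.27+.2*i,2,.1)'
```

```text
t 15.88 ang 2.253 z 0.24 r 0.0499 tang push 4.61 rad -2.07 fz -3.06
[ 0.53035502 -0.20178624  0.2399649 ]
[-3.7,-3.3,-0.2,0,0,0,1],[-7.7,-6.3,-0.4,0,0,0,1],
end ang 2.47
[-4.3,-2.5,-0.2,0,0,0,1],[-8.8,-4.6,-0.4,0,0,0,1],
end ang 2.67
[-4.7,-1.6,-0.2,0,0,0,1],[-9.6,-2.8,-0.4,0,0,0,1],
end ang 2.87
[-5.0,-0.7,-0.2,0,0,0,1],[-9.9,-0.8,-0.4,0,0,0,1],
end ang 3.07
[-5.0,0.3,-0.2,0,0,0,1],[-9.9,1.2,-0.4,0,0,0,1],
end ang 3.27
[-4.8,1.3,-0.2,0,0,0,1],[-9.5,3.1,-0.4,0,0,0,1],
end ang 3.47
[-4.5,2.2,-0.2,0,0,0,1],[-8.7,4.9,-0.4,0,0,0,1],
end ang 3.67
[-3.9,3.1,-0.2,0,0,0,1],[-7.5,6.6,-0.4,0,0,0,1],
end ang 3.87
```

```bash
python3 -m handwheel '[[-3.7,-3.3,-0.2,0,0,0,1],[-7.7,-6.3,-0.4,0,0,0,1]]'>/dev/null
python3 -c 'from h import *
stat()'
```

```text
t 16.12 ang 2.446 z 0.2403 r 0.0499 tang push 4.23 rad -2.28 fz -2.12
```

```bash
python3 -m handwheel '[[-4.3,-2.5,-0.2,0,0,0,1],[-8.8,-4.6,-0.4,0,0,0,1]]'>/dev/null
python3 -c 'from h import *
stat()'
```

```text
t 16.38 ang 2.638 z 0.2407 r 0.0499 tang push 4.22 rad -1.96 fz -2.18
```

```bash
python3 -m handwheel '[[-4.7,-1.6,-0.2,0,0,0,1],[-9.6,-2.8,-0.4,0,0,0,1]]'>/dev/null
python3 -c 'from h import *
stat()'
```

```text
t 16.62 ang 2.845 z 0.241 r 0.0499 tang push 7.26 rad -2.17 fz -1.47
```

```bash
python3 -m handwheel '[[0,0,0,0,0,0,1],[0,0,0,0,0,0,1]]'>/dev/null
python3 -c 'from h import *
stat()'
```

```text
t 16.88 ang 2.855 z 0.241 r 0.0499 tang push 4.22 rad -1.88 fz -1.09
```

```bash
python3 -m handwheel '[[-5,-0.7,-0.2,0,0,0,1],[-5,-0.7,-0.2,0,0,0,1]]'>/dev/null
python3 -c 'from h import *
stat()'
```

```text
t 17.12 ang 2.92 z 0.241 r 0.0499 tang push 8.24 rad -0.44 fz 0.47
```

```bash
python3 -m handwheel '[[-2.5,0,-0.1,0,0,0,1],[-2.5,0,-0.1,0,0,0,1]]'>/dev/null
python3 -c 'from h import *
stat()'
python3 -m handwheel '[[-2.5,0.2,-0.1,0,0,0,1],[-2.5,0.2,-0.1,0,0,0,1]]'>/dev/null
python3 -c 'from h import *
stat()'
```

```text
t 17.38 ang 2.945 z 0.241 r 0.0498 tang push 9.44 rad 0.65 fz 0.15
t 17.62 ang 2.979 z 0.2411 r 0.0498 tang push 10.93 rad 1.21 fz 2.52
```

```bash
python3 -m handwheel '[[0,0,0,0,0,0,1],[0,0,0,0,0,0,1],[0,0,0,0,0,0,1]]'>/dev/null
python3 -c 'from h import *
stat()'
python3 -m handwheel '[[1.5,0,0,0,0,0,1],[1.5,0,0,0,0,0,0.2],[1.5,0,0,0,0,0,0],[1.5,0,0,0,0,0,0],[1.5,0,0,0,0,0,0],[1.5,0,-40,0,0,0,0],[1.5,0,-80,0,0,0,0],[1.5,0,-100,0,0,0,0]]'
python3 - <<'E'
from h import *
stat()
hg=np.array([.5618,-.2405])
im=ctrl.get_image("scene")[:,:,::-1]
cv2.imwrite('pics/s3.png',cv2.resize(im[110:260,225:345],None,fx=4,fy=4,interpolation=cv2.INTER_CUBIC))
E
```

```text
t 18.0 ang 2.979 z 0.2411 r 0.0498 tang push 11.17 rad 0.95 fz 1.99
time: 19.0
position: [0.512, -0.2394, 0.3434]
tool_rot: [2.311, 2.125, 0.002]
ft_force: [-0.1, -1.0, -0.2]
grip_width: 0.5
t 19.0 ang 3.119 z 0.3434 r 0.0498 tang push -1.0 rad 0.04 fz -0.21
```

View pics/s3.png

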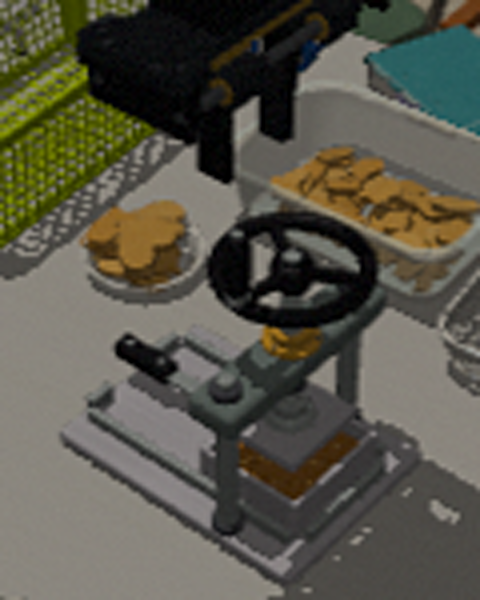

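```bash
python3 - <<'E'
from h import *
rows([(.5735,-.102,.33),(.5735,-.102,.10),(.5735,-.102,.047)],-5)
E
```

```text
[142.3  49.   15.4]
[142.5  47.7 245.4]
[142.5  47.4 298.4]
turn z 0.003794134799369352
```

```bash
python3 -m handwheel '[[45,16,0,0,0,0,0],[90,32,0,0,0,0,0],[135,45,0,0,0,0,0],[142,48,30,0,0,0,0],[142,48,80,0,0,0,0],[142,48,130,0,0,0,0],[142,48,175,0,0,0,0],[142,48,215,0,0,0,0],[142,48,235,0,0,0,0],[142,48,235,0,0,0,0]]' 8
python3 - <<'E'
from h import *
for n in("scene","top"):
    im=ctrl.get_image(n)[:,:,::-1]
    a=im[110:260,225:345] if n=="scene" else im[130:230,225:335]
    cv2.imwrite(f'pics/{n}4.png',cv2.resize(a,None,fx=5,fy=4 if 0 else 5,interpolation=cv2.INTER_CUBIC)[:600*2])
rows([(.5735,-.102,.047)],-5)
E
```

```text
time: 20.3
position: [0.5703, -0.1011, 0.1049]
tool_rot: [-2.311, -2.126, 0.003]
ft_force: [-0.3, 0.2, -0.5]
grip_width: 0.499
[-0.5  1.2 60.3]
turn z 0.004119095876253263
```

```bash
python3 -c "
import cv2;a=cv2.imread('pics/scene4.png');cv2.imwrite('pics/scene4b.png',a[100:700])"
```

```text
(no output)
```

View pics/scene4b.png

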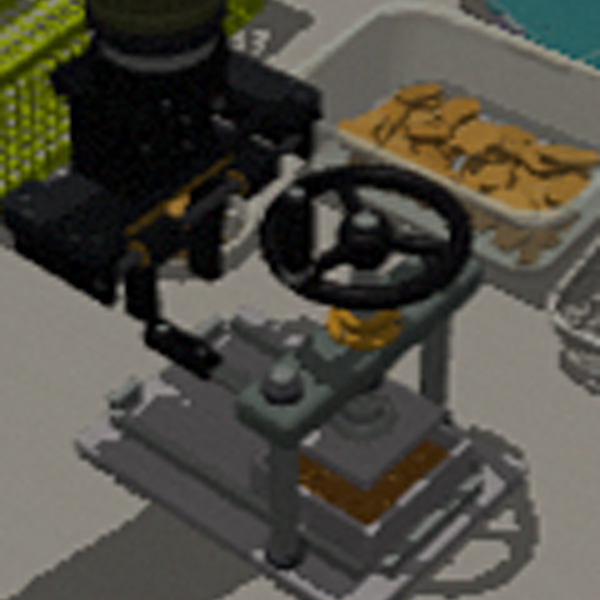

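```bash
python3 -m handwheel '[[0,1.5,25,0,0,0,0],[0,1.5,45,0,0,0,0],[0,1.5,54,0,0,0,0],[0,1.5,58,0,0,0,0],[0,1.5,58,0,0,0,0],[0,1.5,58,0,0,0,0]]' 8
python3 - <<'E'
from h import *
im=ctrl.get_image("scene")[:,:,::-1]
cv2.imwrite('pics/s5.png',cv2.resize(im[130:250,225:345],None,fx=5,fy=5,interpolation=cv2.INTER_CUBIC))
E
```

```text
time: 21.15
position: [0.5732, -0.1013, 0.0487]
tool_rot: [2.311, 2.127, 0.001]
ft_force: [-0.3, -0.3, -0.2]
grip_width: 0.5
```

View pics/s5.png

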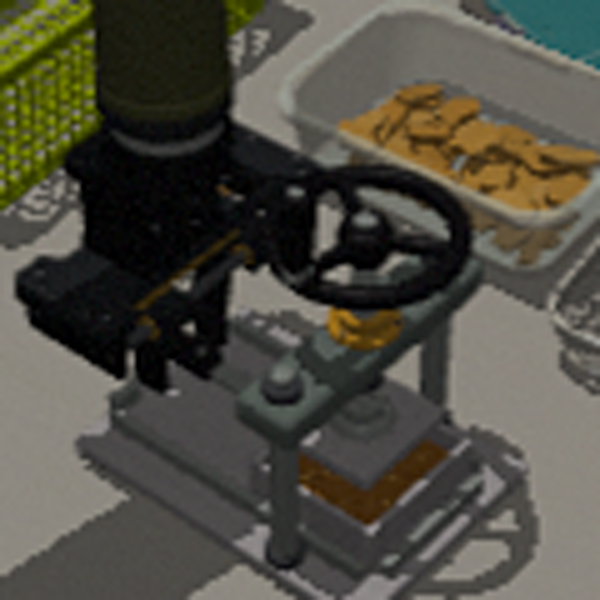

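```bash
python3 -m handwheel '[[0,0,0,0,0,0,0.3],[0,0,0,0,0,0,0.6],[0,0,0,0,0,0,1],[0,0,0,0,0,0,1],[0,0,0,0,0,0,1]]' 10
python3 -m handwheel '[[2,0,0,0,0,0,1],[5,0,0,0,0,0,1],[9,0,0,0,0,0,1],[13,0,0,0,0,0,1]]'
python3 - <<'E'
from h import *
s=ctrl.get_state();print(s['ft_force'],s['torque'])
E
```

```text
time: 21.82
position: [0.5728, -0.1012, 0.0481]
tool_rot: [2.312, 2.127, 0.0]
ft_force: [0.2, -0.1, -0.1]
grip_width: 0.205
time: 22.32
position: [0.5738, -0.0882, 0.0481]
tool_rot: [2.312, 2.127, -0.0]
ft_force: [-1.1, -3.0, 1.4]
grip_width: 0.207
[-1.11528971 -3.03324362  1.35987243] [-0.7328173   0.13994094  0.01794145]
```

```bash
python3 -m handwheel '[[6,0,0,0,0,0,1],[12,0,0,0,0,0,1],[18,0,0,0,0,0,1],[24,0,0,0,0,0,1],[30,0,0,0,0,0,1],[36,0,0,0,0,0,1],[42,0,0,0,0,0,1],[48,0,0,0,0,0,1],[54,0,0,0,0,0,1],[60,0,0,0,0,0,1],[66,0,0,0,0,0,1],[70,0,0,0,0,0,1]]'
python3 - <<'E'
from h import *
s=ctrl.get_state();print(s['ft_force'],s['torque'])
im=ctrl.get_image("scene")[:,:,::-1]
cv2.imwrite('pics/s6.png',cv2.resize(im[130:250,225:345],None,fx=5,fy=5,interpolation=cv2.INTER_CUBIC))
E
```

```text
time: 23.82
position: [0.5796, -0.018, 0.048]
tool_rot: [-2.311, -2.128, -0.0]
ft_force: [0.0, -3.1, 0.4]
grip_width: 0.209
[ 0.02972925 -3.08068345  0.41951633] [-0.8268899   0.08492333  0.02749548]
```

View pics/s6.png

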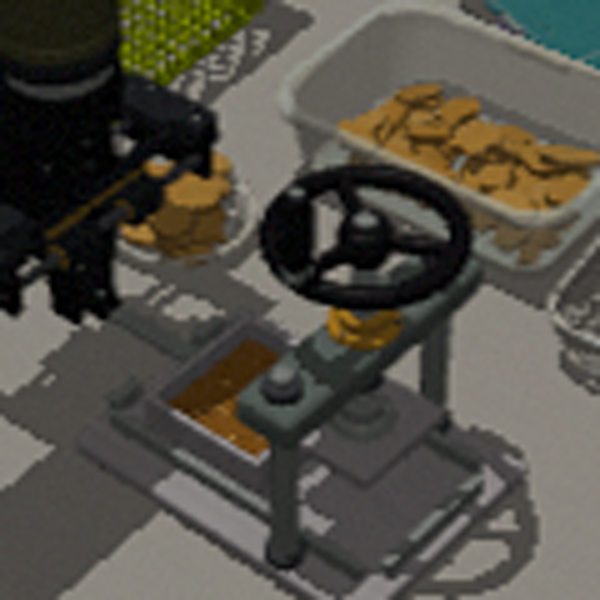

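```bash
python3 -m handwheel '[[3,0,0,0,0,0,1],[6,0,0,0,0,0,1],[9,0,0,0,0,0,1],[11,0,0,0,0,0,1],[13,0,0,0,0,0,1],[14,0,0,0,0,0,1]]'
python3 -m handwheel '[[1,0,0,0,0,0,1],[2,0,0,0,0,0,1],[3,0,0,0,0,0,1],[3,0,0,0,0,0,1]]'
```

```text
time: 24.62
position: [0.5808, -0.0044, 0.048]
tool_rot: [-2.311, -2.127, -0.0]
ft_force: [0.2, -3.1, -0.4]
grip_width: 0.201
time: 25.12
position: [0.5811, -0.0013, 0.0481]
tool_rot: [-2.311, -2.127, -0.0]
ft_force: [0.6, -2.8, 0.8]
grip_width: 0.206
```

```bash
python3 -m handwheel '[[1,0,0,0,0,0,1],[2,0,0,0,0,0,1],[2,0,0,0,0,0,1]]'
```

```text
time: 25.5
position: [0.5812, 0.0007, 0.0481]
tool_rot: [-2.311, -2.127, -0.0]
ft_force: [-1.0, -2.1, -0.1]
grip_width: 0.206
```

```bash
python3 -m handwheel '[[1,0,0,0,0,0,1],[2,0,0,0,0,0,1],[2,0,0,0,0,0,1]]'
```

```text
time: 25.88
position: [0.5814, 0.0027, 0.0481]
tool_rot: [-2.311, -2.127, -0.0]
ft_force: [-0.4, -2.2, 0.1]
grip_width: 0.209
```

```bash
python3 -m handwheel '[[1,0,0,0,0,0,1],[2,0,0,0,0,0,1],[2,0,0,0,0,0,1]]'
```

```text
time: 26.25
position: [0.5816, 0.0047, 0.0481]
tool_rot: [-2.311, -2.127, -0.0]
ft_force: [0.1, -2.4, 0.1]
grip_width: 0.207
```

```bash
python3 -m handwheel '[[1,0,0,0,0,0,1],[2,0,0,0,0,0,1],[2,0,0,0,0,0,1]]'
```

```text
time: 26.62
position: [0.5818, 0.005, 0.048]
tool_rot: [2.312, 2.125, -0.001]
ft_force: [0.1, -6.1, 0.6]
grip_width: 0.203
```

```bash
python3 -m handwheel '[[1,0,0,0,0,0,1],[2,0,0,0,0,0,1],[2,0,0,0,0,0,1]]'; python3 - <<'E'
from h import *
im=ctrl.get_image("scene")[:,:,::-1]
cv2.imwrite('pics/s7.png',cv2.resize(im[150:250,225:325],None,fx=6,fy=6,interpolation=cv2.INTER_CUBIC))
E
```

```text
time: 27.0
position: [0.582, 0.0052, 0.0479]
tool_rot: [2.312, 2.123, -0.003]
ft_force: [0.7, -9.6, -1.4]
grip_width: 0.21
```

View pics/s7.png

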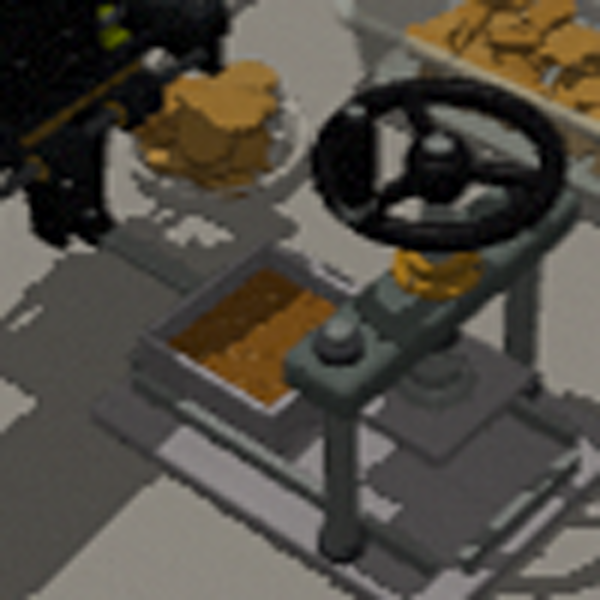

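```bash
python3 -m handwheel '[[-1.5,0,0,0,0,0,1],[-2.8,0,0,0,0,0,1],[-2.8,0,0,0,0,0,0.7],[-2.8,0,0,0,0,0,0.3],[-2.8,0,0,0,0,0,0],[-2.8,0,0,0,0,0,0]]'
python3 -m handwheel '[[0,0,-10,0,0,0,0],[0,0,-40,0,0,0,0],[0,0,-90,0,0,0,0],[0,0,-140,0,0,0,0],[0,0,-190,0,0,0,0],[40,0,-220,0,0,0,0],[80,0,-220,0,0,0,0],[130,0,-220,0,0,0,0],[180,0,-220,0,0,0,0],[180,0,-220,0,0,0,0]]'
python3 - <<'E'
from h import *
for n in("scene","top"):
    im=ctrl.get_image(n)[:,:,::-1]
    cv2.imwrite(f'pics/{n}8f.png',im)
    a=im[150:250,225:345] if n=="scene" else im[130:230,205:335]
    cv2.imwrite(f'pics/{n}8.png',cv2.resize(a,None,fx=6,fy=6,interpolation=cv2.INTER_CUBIC))
E
```

```text
time: 27.8
position: [0.5815, 0.0068, 0.048]
tool_rot: [-2.31, -2.128, -0.001]
ft_force: [0.5, -0.2, -0.0]
grip_width: 0.449
time: 29.05
position: [0.5954, 0.1915, 0.2679]
tool_rot: [-2.301, -2.136, -0.001]
ft_force: [0.7, -0.3, -0.6]
grip_width: 0.495
```

View pics/scene8.png

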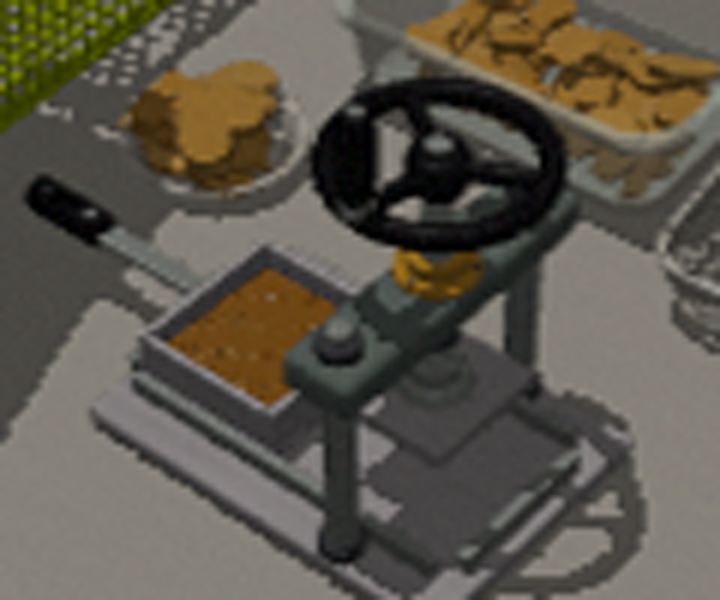

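View pics/top8.png

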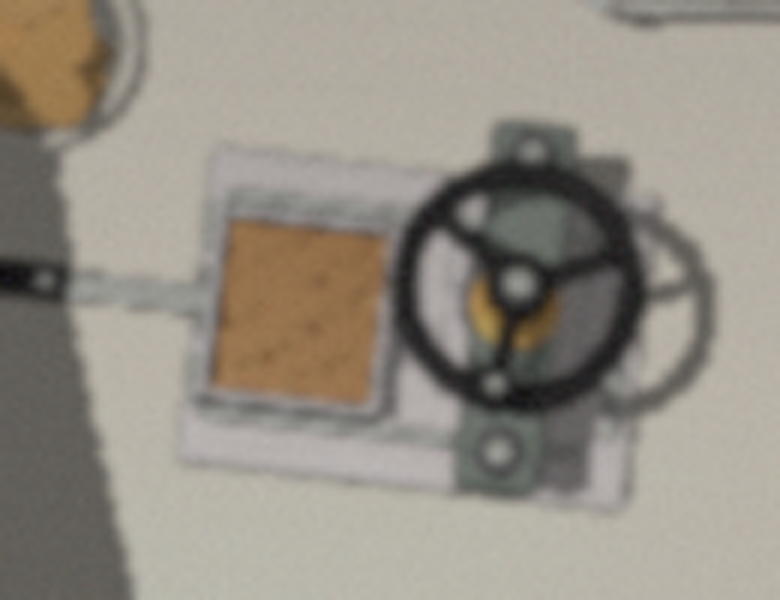

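```bash
python3 - <<'E'
from h import *
a=cv2.imread('pics/top0.png').astype(int);b=cv2.imread('pics/top8f.png').astype(int)
for n,(x,y) in dict(dish=(209,137),cup=(364,216),cup2=(393,222),timer=(313,266),roll=(356,259)).items():
    w=14;print(n,np.abs(a-b)[y-w:y+w,x-w:x+w].mean().round(1))
s=onz('top',(np.array((213,302))+.5)/6+[205,130]-.5,.05);print('mould front face',s,'press x',-(s[:2]-C)@[.087,.996])
print(ctrl.close_job())
E
```

```text
dish 12.6
cup 10.8
cup2 10.5
timer 11.2
roll 11.0
mould front face [ 0.57248082 -0.09278973  0.05      ] press x -0.14804865529690545
the job is handed in; nothing more can be done
None
```

I wound the press open to its stop and drew the mould out to the front lugs by its handle. Then I let go, raised the arm clear and handed the job in at about 29 s of the 67 s.

- **Press:** I turned the wheel about 2.07 turns by its knob. Push held at 4–5.5 N, then rose at about 4 N per 0.1 rad at the stop. I held 11 N there, above the 6 N needed and below the 17 N limit. The turn count puts the platen's underside at about 63 mm, and the pictures show it clear of the mould.
- **Mould:** I pulled with a light 10 N grip. Drag was about 3 N, and it came to rest after about 106 mm of travel, where the force rose to 9.6 N. I eased off before opening the fingers. In the last pictures it sits flat against the lugs. Its front face measured at x = -148 mm, against -150 mm for the lugs, which is within the camera's error of about 2 mm.
- **Bystanders:** Before-and-after top pictures differ by about the same small amount at the dish, cup, timer and label roll. I read that as none of them moving, but I had no picture of unchanged bench to compare against. I was not sure which of two small round objects was the measuring cup, so I checked both.

Nothing failed. One check was unclear: at first contact with the stop a 7 N reading fell back to 4 N when I paused, so I went on in smaller steps until the rise was steady.

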